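Scan the centrifuge and hold its sprung lid at the index mark

TASK

Log the centrifuge for its rotor inspection: take the hand scanner out of its stand and, with the lid still shut, hold it steady for about two seconds some 5 cm above the middle of the bar-code label on the deck, pointing straight down at it with its wide window along the label. Put the scanner back upright in its stand and let go of it, then lift the sprung lid by its bar handle until the black pointer on the lid's side is level with the black tab of the index arm beside it, and finish while still holding the lid there (it falls shut if let go). Do not shift the index arm, and leave the bottle, the glove box and the tube rack where they are.

Things in the scene. Friction and masses are not known exactly. Their poses are not given: they have to be found in the camera images.
- centrifuge: white bench centrifuge, fixed, 240 deep (x) x 300 wide (y) x 130 high; origin at the centre of its underside, x pointing from its front (robot side) to its back, z up. The lid covers the +y two thirds, a flat deck at height 130 the -y third (y -150 to -50); on the deck lie the label (front), a dark display and a 14 high dial (back)
- label (a point): centre of the bar-code label, white paper with black bars, 70 (x) x 36 (y), flat on the centrifuge's deck, 132 above the bench; axes as the centrifuge's: x along the label's long side, z straight up
- lid (a joint): opening angle of the centrifuge's grey lid (rad): 0 shut, grows as the front edge rises, limit 1.2. The hinge line runs along the centrifuge's y at its back; a spring pulls the lid shut (0.5 N m at 0 plus 1.0 N m per rad), lid about 0.45 kg, so the handle needs about 4 to 9 N upwards
- lid_hinge (a point): point on the hinge line at the middle of the lid's width, 141 above the bench; axes turn with the lid: x from front to back within the lid, y along the hinge line, z out of the lid's top
- handle (a point): round steel bar handle, 12 diameter, in front of the lid's front edge: point at the middle of the bar, 270 in front of the hinge line in the lid's plane (141 above the bench when shut, rising on an arc); bar along its y axis, 124 long between the middles of two side arms (10 diameter) that run back to the lid; axes as the lid's. Clear gap of 39 between bar and the centrifuge's front face behind it, nothing under the bar
- lid_pointer (a point): end of the small black pointer on the lid's +y side, 130 in front of the hinge line, in the lid's plane; axes as the lid's
- index (a joint): angle of the index arm (rad), measured as the lid's is: the lid is at the mark when joint lid equals it. Set anywhere between 0.38 and 0.70; held by friction, must not be moved
- index_tip (a point): black tab (40 long, 22 wide, 10 thick) of the index arm, a thin dark steel arm at the +y side of the lid turning about the same hinge line along a steel quadrant arc; point 130 in front of the hinge line; x along the arm from tab to hinge
- stand: grey scanner stand, an open-topped upright pocket fixed to the bench, outside 70 (x) x 54 (y) x 50 high, wall and floor 6, so inside 58 x 42; origin at the centre of its underside
- scanner: hand scanner, 160 tall, about 150 g, standing in the stand with its long side along the stand's long side: black head 46 (x) x 30 (y) x 42 high at the bottom, above it a grey handle 30 (x) x 24 (y) up to 160. Origin at the centre of its underside, which is the reading window (wide along x); it reads along its -z; standing in the stand the origin is 6 above the bench
- bottle: amber bottle, 60 diameter, 130 tall, bystander; origin at the centre of its underside
- glove_box: cardboard glove box, 120 x 230 x 75 high, bystander; origin at the centre of its underside
- tube_rack: white rack with capped sample tubes, 70 x 130 x 86 high, bystander; origin at the centre of its underside
There are look-alikes about, which are no part of the job. Leave any pink or purple look-alike of the scanner alone.

How it is judged:
By the outcome, as a careful person would: the job done as asked, in the order asked, and still so for the second after the job is handed in, while the arm keeps its last pose, push and grip.
It also fails if it takes over 67 s, if anything falls off the work surface, if the arm or the gripper's body presses on something with over 40 N, if the wrist force passes 120 N, or if a joint passes its speed limit or range.

ROBOT

A 7-joint arm with a two-finger parallel gripper is mounted at the origin on the work surface. World frame = base frame: x ahead of the robot, y to its left, z up, the work surface at z = 0. Lengths are in mm, angles in degrees, forces in N, time in s.
With the tool pointing down it reaches from about 425 to 825 mm from the base axis. Payload 3.6 kg.
Tool frame: the origin (TCP) lies between the finger pads; the fingertips stand ctrl.tip_reach ahead of it and the grasp point (between the pads) is the TCP (ctrl.tip_reach is the distance from the TCP to the fingertips, in mm); z points along the fingers, y is the line along which they close (so a half turn about z gives the same grasp; the last joint's range is limited). The gripper opens to 93 mm and grips with 3 to 60 N. Pads are 15 mm wide; open, the fingers measure 128 mm over their backs; the gripper's body (75 mm by 188 mm) begins 65 mm behind the grasp point.
Start: joints at [-71.075, 35.231, -0.722, 81.555, 0.464, 63.22, -2.315], TCP at [226.997, 609.045, 237.64] pointing down, gripper open.
Joint ranges: [-178.69, 178.69], [-17.37, 117.87], [-77.05, 75.6], [15.02, 138.74], [-78.02, 258.01], [0.78, 113.62], [-162.83, 162.83]. Speed limits (degrees/s): [159.86, 159.86, 180, 180, 180, 180, 180].

INTERFACE

Orientations are given as [roll, pitch, yaw] about the fixed x, y, z axes, in that order (R = Rz(yaw) Ry(pitch) Rx(roll)).
In Python, from plant import sense, optics, ctrl gives the robot as it stands.
- The arm moves only by the shell command python3 -m pendant 'ROWS' [FORCE]. ROWS is JSON, a list of rows, each an object of numbers: "tx", "ty", "tz": the shift along the world's x, y, z in mm; "ax", "ay", "az": the turn, a rotation vector about the world's x, y, z in rad; "gripper": the opening, from 0 (shut) to 1 (fully open). In form: [{"tx": .., "ty": .., "tz": .., "ax": .., "ay": .., "az": .., "gripper": ..}, ...]. A call has 1 to 10 rows; each row shifts and turns the commanded pose from where the row before left it; what a row does not reach is not made up. A row lasts 1/12 s, in which the tool goes at most 41.7 mm and 7.16 degrees, less where a joint would pass 70% of its speed; a pose out of reach is approached as far as the arm can. A call is refused whole if a number of a shift passes 41.7 or a number of a turn 0.125, either way. A call with a gripper value outside its range is refused whole. The fingers move at their own pace and stop on an object; FORCE is the grip in N (left out, the last holds). Time passes only in rows, so rows that do not move let the fingers close. It gives the time, the measured TCP pose, the force, the opening and the grip force at its end, in the units of the state.
- sense(): the state, without advancing time (a new reading comes with each control period).
- optics.snapshot(name): name is "scene" or "top" or "wrist"; returns (picture, depth): 400x640x3 uint8, red, green, blue; 400x640 float32, mm along the optical axis (not along the pixel's ray), 0 where there is no reading.
- optics.camera_model(name): a dict with "fx", "fy", "cx", "cy" (pixels), "rvec" (rotation vector, rad) and "tvec" (3), from world to camera coordinates, as OpenCV has them; the wrist camera has in their place "mount" (4x4, takes a point from camera to tool coordinates, whose origin is the TCP and whose axes are the flange's). Camera axes: x right, y down, z forward; pixel columns grow to the right and rows downward; lengths in mm; the calibration is good to about 2 mm. A picture is of the moment at which its call begins: read the wrist's pose just before it. camera_model takes no time and is no camera call.
- ctrl.job_done(): hands the job in; it is judged then, once.
The state is a dict: "t": time; "joint_positions": joint angles; "joint_velocities": joint speeds; "joint_efforts": joint torques, N m; "ee_pos": TCP position; "eef_rot": TCP orientation; "contact_force": force on the tool from outside, world axes, zero at the start; "torque": the same for the moment, N m; "opening": finger opening in mm; "finger_force": force on a finger pad.
Only numpy, scipy, OpenCV 4.12 (cv2) and the standard library are available. Lean on these libraries where they do the work, as an engineer would, in place of code of your own. Each camera call takes 0.05 s, during which the arm holds its last target. There are 200 camera calls.

## Working session

There is one attempt and no reset: what is moved stays moved. The work goes in short steps, Python scripts to look and compute and a shell command to move; the robot and the scene stay as the last step left them, time stands still between calls to the robot, and variables do not carry over. Pictures are saved under pics/ and viewed, at most 10 in all, crops included, and the job is handed in when it is done.

```bash
ls; mkdir -p pics
cat > h.py <<'E'
import numpy as np, cv2
from plant import sense, optics, ctrl
from scipy.spatial.transform import Rotation as R
def save(n,im): cv2.imwrite('pics/'+n,cv2.cvtColor(im,cv2.COLOR_RGB2BGR))
def world(name,d,s=None):
    """per-pixel world points"""
    m=optics.camera_model(name); v,u=np.mgrid[:400,:640]
    P=np.stack([(u-m['cx'])/m['fx']*d,(v-m['cy'])/m['fy']*d,d],-1)
    if 'mount' in m:
        M=np.array(m['mount']); P=P@M[:3,:3].T+M[:3,3]
        Rt=R.from_euler('xyz',s['eef_rot'],degrees=True).as_matrix()
        return P@Rt.T+np.array(s['ee_pos'])
    Rm=R.from_rotvec(np.ravel(m['rvec'])).as_matrix()
    return (P-np.ravel(m['tvec']))@Rm
E
python3 - <<'E'
from h import *
s=sense(); print({k:np.round(v,2).tolist() for k,v in s.items()}, ctrl.tip_reach)
a,da=optics.snapshot('scene'); b,db=optics.snapshot('top')
np.savez('a.npz',a=a,da=da,b=b,db=db)
save('scene.png',a); save('top.png',b)
E
```

```text
pics
{'t': 0.0, 'joint_positions': [-71.08, 35.29, -0.72, 81.64, 0.46, 63.22, -2.31], 'joint_velocities': [-0.07, 0.02, -0.01, 0.06, -0.06, -0.0, 0.05], 'joint_efforts': [0.0, -45.89, 0.21, -16.57, -0.06, 0.02, 0.0], 'ee_pos': [226.77, 608.37, 236.49], 'eef_rot': [-179.85, 0.0, 159.56], 'contact_force': [0.06, -0.08, -0.11], 'torque': [-0.06, -0.02, 0.01], 'finger_force': 0.0, 'opening': 92.86} 19.0
```

View pics/scene.png

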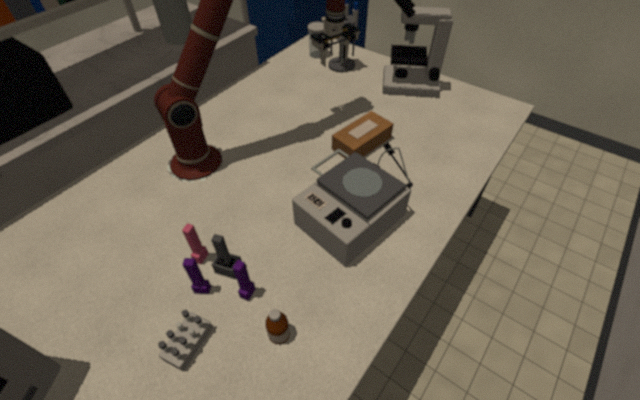

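View pics/top.png

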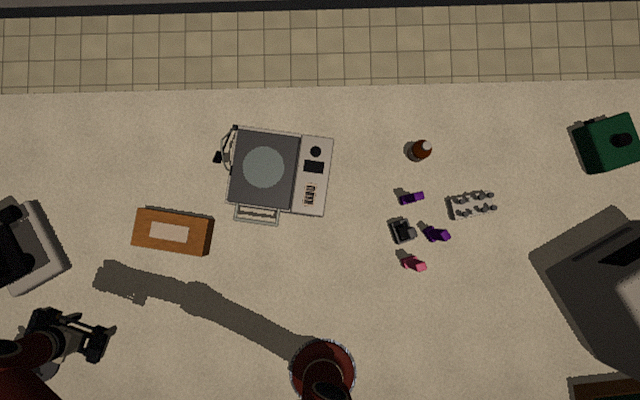

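The scene view shows the grey scanner in its grey stand at (222,250); the top view has it at (402,231). Look-alikes are pink at scene (195,242) / top (413,263), purple at scene (196,275) / top (411,197), and purple at scene (243,280) / top (436,234). I choose the grey/black one standing in the grey pocket. The label is at top (309,194), the handle bar at top (257,222) and the index arm at top (220,155).

Run:
```python
from h import *
z=np.load('a.npz'); a,da,b,db=[z[k] for k in('a','da','b','db')]
W=world('top',db); S=world('scene',da)
save('crop.png',np.vstack([cv2.resize(b[100:280,195:515],(800,450),interpolation=cv2.INTER_CUBIC)])) 
c=cv2.resize(a[215:310,150:290],(560,380),interpolation=cv2.INTER_CUBIC); save('crop2.png',c)
def pts(P,m): return P[m]
# deck/centrifuge top surfaces
for n,P in(('top',W),('scene',S)):
    reg=(P[...,0]>350)&(P[...,0]<800)&(P[...,1]<300)&(P[...,1]>-60)
    for lo,hi in((120,137),(137,160)):
        m=reg&(P[...,2]>lo)&(P[...,2]<hi)
        q=P[m]; 
        if len(q)>20: print(n,lo,len(q),np.median(q[:,2]),cv2.minAreaRect(q[:,:2].astype(np.float32)))
for (u,v) in[(402,231),(398,222),(412,232),(309,194),(257,222),(240,208),(276,211),(217,157),(235,127),(421,150),(413,263),(411,197),(436,234)]:
    print((u,v),np.round(W[v,u]))
for (u,v) in[(222,240),(220,237),(230,265),(387,148),(408,184),(330,155)]: print('s',(u,v),np.round(S[v,u]))
# stand neighborhood heights
m=(S[...,0]>300)&(S[...,0]<600)&(S[...,1]<-120)&(S[...,1]>-330)&(S[...,2]>25)
for n,P in(('top',W),('scene',S)):
    m=(P[...,0]>200)&(P[...,0]<650)&(P[...,1]<-100)&(P[...,1]>-420)&(P[...,2]>20)
    k,l,st,ce=cv2.connectedComponentsWithStats(m.astype(np.uint8))
    for i in range(1,k):
        if st[i,4]>15:
            q=P[l==i]; col=(b if n=='top' else a)[l==i].mean(0)
            r=cv2.minAreaRect(q[:,:2].astype(np.float32)); print(n,np.round(ce[i]),st[i,4],np.round(r[0]),np.round(r[1]),round(r[2]),'z',np.round(np.percentile(q[:,2],[5,50,98])),col.round())
```

```text
top 120 2994 131.13388550305353 ((642.7032470703125, 120.4325942993164), (300.4927978515625, 240.79644775390625), 80.89935302734375)
top 137 5036 151.1673521256207 ((617.6209716796875, 133.8343505859375), (300.5498046875, 282.4915466308594), 80.82704162597656)
scene 120 2323 129.16171100473255 ((623.4712524414062, 114.975341796875), (299.03729248046875, 282.2905578613281), 81.01517486572266)
scene 137 3425 148.83205295011098 ((617.9134521484375, 148.9613037109375), (279.3808898925781, 279.4093933105469), 77.338134765625)
(402, 231) [ 454. -248.  106.]
(398, 222) [ 481. -248.   51.]
(412, 232) [ 452. -264.  162.]
(309, 194) [569.  31. 132.]
(257, 222) [489. 184. 148.]
(240, 208) [537. 266.   5.]
(276, 211) [524. 141.  42.]
(217, 157) [669. 280. 225.]
(235, 127) [771. 247. 154.]
(421, 150) [ 700. -313.  108.]
(413, 263) [ 360. -271.  130.]
(411, 197) [ 554. -270.  139.]
(436, 234) [ 444. -342.  130.]
s (222, 240) [ 464. -260.  159.]
s (220, 237) [ 456. -259.  165.]
s (230, 265) [ 472. -267.   45.]
s (387, 148) [669. 268. 224.]
s (408, 184) [771. 241. 147.]
s (330, 155) [494. 207. 146.]
top [411. 198.] 208 [ 555. -285.] [30. 45.] 13 z [ 39. 127. 164.] [52. 23. 59.]
top [403. 232.] 435 [ 451. -261.] [71. 54.] 18 z [ 28.  52. 169.] [44. 41. 39.]
top [436. 234.] 295 [ 441. -356.] [45. 30.] 33 z [ 28. 108. 163.] [42. 18. 49.]
top [413. 264.] 267 [ 353. -284.] [28. 47.] 16 z [ 31. 113. 163.] [99. 48. 57.]
scene [194. 260.] 1002 [ 400. -327.] [ 49. 151.] 51 z [ 28.  96. 161.] [72. 38. 55.]
scene [231. 266.] 1168 [ 499. -271.] [ 77. 161.] 84 z [ 29.  80. 166.] [47. 35. 45.]
```

View pics/crop.png

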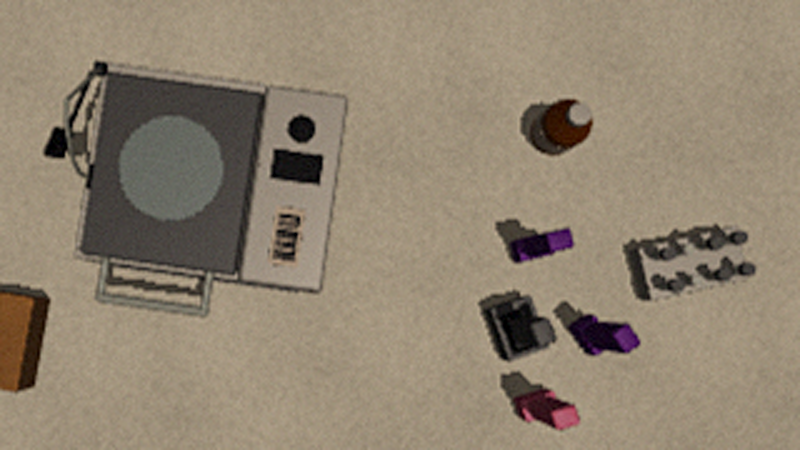

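View pics/crop2.png

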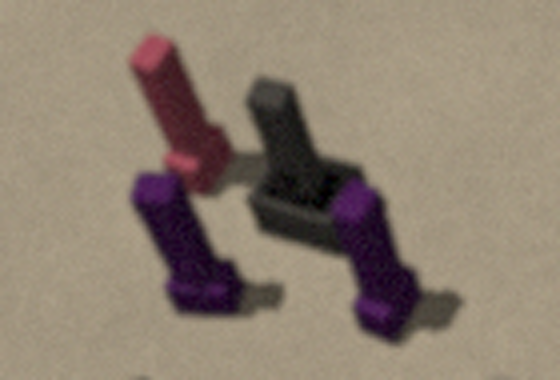

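The crops confirm it: the grey scanner stands in the grey open pocket (crop2 (270,120), pocket (310,195)), and the pink and two purple ones stand free. The label is at crop (288,237) and the black index tab at crop (56,143). Now I'll move to above the stand.

```bash
python3 -m pendant '[{"tx":23,"ty":-30,"tz":8},{"tx":23,"ty":-30,"tz":8},{"tx":23,"ty":-30,"tz":8},{"tx":23,"ty":-30,"tz":8},{"tx":23,"ty":-30,"tz":8},{"tx":23,"ty":-30,"tz":8},{"tx":23,"ty":-30,"tz":8},{"tx":23,"ty":-30,"tz":8},{"tx":23,"ty":-30,"tz":8},{"tx":23,"ty":-30,"tz":8}]' 
python3 -m pendant '[{"tx":21,"ty":-29,"tz":8},{"tx":21,"ty":-29,"tz":8},{"ty":-36,"tx":-3,"az":-0.09},{"ty":-36,"tx":-3,"az":-0.09},{"ty":-36,"tx":-3,"az":-0.09},{"ty":-36,"tx":-3,"az":-0.09},{"ty":-36,"tx":-3,"az":-0.09},{"ty":-36,"tx":-3,"az":-0.09},{"ty":-36,"tx":-3,"az":-0.09},{"ty":-36,"tx":-3,"az":-0.09}]'
python3 -m pendant '[{"ty":-36,"tx":-4,"az":-0.09},{"ty":-36,"tx":-4,"az":-0.09},{"ty":-36,"tx":-4},{"ty":-36,"tx":-4},{"ty":-36,"tx":-4},{"ty":-36,"tx":-4},{},{}]'
python3 - <<'E'
from h import *
s=sense(); print(np.round(s['ee_pos'],1),np.round(s['eef_rot'],1))
w,d=optics.snapshot('wrist'); np.savez('w.npz',w=w,d=d); save('w.png',w)
P=world('wrist',d,s); 
for lo,hi in((140,185),(40,60)):
    m=((P[...,2]>lo)&(P[...,2]<hi)&(d>0)&(np.hypot(P[...,0]-451,P[...,1]+261)<70)).astype(np.uint8)
    if m.sum()>30:
        q=P[m>0]; print(lo,m.sum(),np.median(q,0).round(1),cv2.minAreaRect(q[:,:2].astype(np.float32)))
# label & index from first images
z=np.load('a.npz'); a,da,b,db=[z[k] for k in('a','da','b','db')]
W=world('top',db);S=world('scene',da)
c,yaw=np.array([642.7,120.4]),np.radians(-9.1); Rz=np.array([[np.cos(yaw),-np.sin(yaw)],[np.sin(yaw),np.cos(yaw)]])
for n,im,P in(('top',b,W),('scene',a,S)):
    L=P.copy(); L[...,:2]=(P[...,:2]-c)@Rz
    dk=(L[...,2]>122)&(L[...,2]<140)&(abs(L[...,1]+100)<45)&(L[...,0]>-115)&(L[...,0]<-5)
    g=im.sum(2); m=dk&(g<0.6*np.median(g[dk])); q=L[m]
    print(n,'label dark',m.sum(),np.percentile(q,[1,50,99],axis=0).round(1).tolist())
    t=(L[...,1]>145)&(L[...,1]<230)&(L[...,2]>150)&(L[...,0]<110)&(L[...,0]>-110); q=L[t]; 
    dt=t&(g<110); q=L[dt]; print(n,'tab',len(q),np.round(q[np.argsort(q[:,0])][::max(1,len(q)//14)],0).tolist())
    hb=(L[...,0]<-135)&(L[...,0]>-200)&(L[...,2]>115)&(L[...,2]<160)&(L[...,1]>-30)&(L[...,1]<130); q=L[hb]; print('bar',len(q),np.percentile(q,[3,50,97],axis=0).round(1).tolist())
E
```

```text
[226.8 608.5 236.6] [-179.9    0.   159.6]
top label dark 102 [[-85.4, -112.7, 128.0], [-58.4, -102.5, 132.9], [-33.2, -89.1, 137.1]]
top tab 99 [[-14.0, 157.0, 233.0], [-12.0, 163.0, 233.0], [-9.0, 151.0, 228.0], [-6.0, 168.0, 228.0], [-4.0, 168.0, 230.0], [-1.0, 152.0, 227.0], [2.0, 156.0, 225.0], [5.0, 161.0, 220.0], [8.0, 159.0, 220.0], [12.0, 168.0, 219.0], [16.0, 167.0, 215.0], [27.0, 156.0, 199.0], [43.0, 155.0, 190.0], [63.0, 155.0, 179.0], [109.0, 151.0, 154.0]]
bar 233 [[-167.6, -19.9, 141.6], [-160.5, 44.8, 146.4], [-138.4, 109.9, 150.5]]
scene label dark 64 [[-85.2, -113.3, 127.2], [-59.3, -102.2, 130.6], [-34.9, -93.1, 134.3]]
scene tab 35 [[-12.0, 152.0, 226.0], [-8.0, 157.0, 229.0], [-8.0, 152.0, 229.0], [-6.0, 160.0, 229.0], [-6.0, 154.0, 228.0], [-3.0, 161.0, 226.0], [-2.0, 150.0, 225.0], [-1.0, 153.0, 228.0], [-1.0, 159.0, 225.0], [1.0, 162.0, 220.0], [3.0, 150.0, 224.0], [11.0, 151.0, 216.0], [12.0, 150.0, 214.0], [13.0, 159.0, 212.0], [14.0, 153.0, 213.0], [15.0, 156.0, 211.0], [17.0, 160.0, 210.0], [20.0, 151.0, 209.0]]
bar 144 [[-163.8, -25.2, 137.7], [-156.9, 36.0, 144.0], [-137.9, 101.3, 148.0]]invalid input at $[0]: expected keys tx, ty, tz, ax, ay, az, gripper
invalid input at $[0]: expected keys tx, ty, tz, ax, ay, az, gripper
invalid input at $[0]: expected keys tx, ty, tz, ax, ay, az, gripper
```

View pics/w.png

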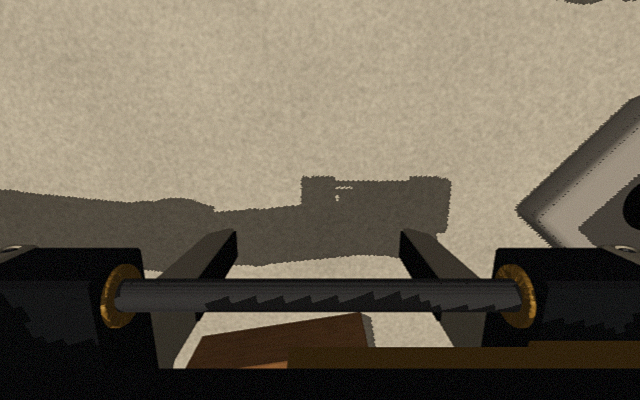

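The moves were refused because every key is required. The wrist view only shows the bench and the glove box at (330,340), since the arm is still at its start pose. Retyping with full rows.

```bash
python3 -m pendant '[{"tx":27,"ty":-30,"tz":10,"ax":0,"ay":0,"az":0,"gripper":1},{"tx":27,"ty":-30,"tz":10,"ax":0,"ay":0,"az":0,"gripper":1},{"tx":27,"ty":-30,"tz":10,"ax":0,"ay":0,"az":0,"gripper":1},{"tx":27,"ty":-30,"tz":10,"ax":0,"ay":0,"az":0,"gripper":1},{"tx":27,"ty":-30,"tz":10,"ax":0,"ay":0,"az":0,"gripper":1},{"tx":27,"ty":-30,"tz":10,"ax":0,"ay":0,"az":0,"gripper":1},{"tx":27,"ty":-30,"tz":10,"ax":0,"ay":0,"az":0,"gripper":1},{"tx":27,"ty":-30,"tz":10,"ax":0,"ay":0,"az":0,"gripper":1},{"tx":27,"ty":-30,"tz":10,"ax":0,"ay":0,"az":0,"gripper":1},{"tx":27,"ty":-30,"tz":10,"ax":0,"ay":0,"az":0,"gripper":1}]' 
python3 -m pendant '[{"tx":-3,"ty":-38,"tz":0,"ax":0,"ay":0,"az":-0.06,"gripper":1},{"tx":-3,"ty":-38,"tz":0,"ax":0,"ay":0,"az":-0.06,"gripper":1},{"tx":-3,"ty":-38,"tz":0,"ax":0,"ay":0,"az":-0.06,"gripper":1},{"tx":-3,"ty":-38,"tz":0,"ax":0,"ay":0,"az":-0.06,"gripper":1},{"tx":-3,"ty":-38,"tz":0,"ax":0,"ay":0,"az":-0.06,"gripper":1},{"tx":-3,"ty":-38,"tz":0,"ax":0,"ay":0,"az":-0.06,"gripper":1},{"tx":-3,"ty":-38,"tz":0,"ax":0,"ay":0,"az":-0.06,"gripper":1},{"tx":-3,"ty":-38,"tz":0,"ax":0,"ay":0,"az":-0.06,"gripper":1},{"tx":-3,"ty":-38,"tz":0,"ax":0,"ay":0,"az":-0.06,"gripper":1},{"tx":-3,"ty":-38,"tz":0,"ax":0,"ay":0,"az":-0.06,"gripper":1}]'
python3 -m pendant '[{"tx":-3,"ty":-38,"tz":0,"ax":0,"ay":0,"az":-0.06,"gripper":1},{"tx":-3,"ty":-38,"tz":0,"ax":0,"ay":0,"az":-0.06,"gripper":1},{"tx":-3,"ty":-38,"tz":0,"ax":0,"ay":0,"az":-0.06,"gripper":1},{"tx":-3,"ty":-38,"tz":0,"ax":0,"ay":0,"az":-0.06,"gripper":1},{"tx":-3,"ty":-38,"tz":0,"ax":0,"ay":0,"az":-0.06,"gripper":1},{"tx":0,"ty":0,"tz":0,"ax":0,"ay":0,"az":0,"gripper":1},{"tx":0,"ty":0,"tz":0,"ax":0,"ay":0,"az":0,"gripper":1}]'
cat > look.py <<'E'
from h import *
s=sense(); print(s['t'],np.round(s['ee_pos'],1),np.round(s['eef_rot'],2))
w,d=optics.snapshot('wrist'); np.savez('w.npz',w=w,d=d); save('w2.png',w)
P=world('wrist',d,s); 
for lo,hi in((150,185),(43,58)):
    m=((P[...,2]>lo)&(P[...,2]<hi)&(d>0)&(np.hypot(P[...,0]-451,P[...,1]+261)<60)).astype(np.uint8)
    if m.sum()>30:
        q=P[m>0]; print(lo,m.sum(),np.median(q,0).round(1),cv2.minAreaRect(q[:,:2].astype(np.float32)))
        k=np.argwhere(m>0); print('px',k.min(0),k.max(0))
E
python3 look.py
```

```text
t: 0.98
ee_pos: [497.8, 307.2, 338.0]
eef_rot: [-180.0, -0.0, 159.6]
contact_force: [0.7, 0.3, -0.1]
opening: 92.8
finger_force: 0.0
t: 1.82
ee_pos: [466.2, -72.6, 337.6]
eef_rot: [180.0, -0.0, 125.0]
contact_force: [0.3, -0.2, 0.3]
opening: 93.0
finger_force: 0.0
t: 2.4
ee_pos: [450.8, -263.3, 337.3]
eef_rot: [-179.9, 0.0, 107.7]
contact_force: [0.4, 0.3, 0.5]
opening: 93.0
finger_force: 0.0
2.4 [ 450.8 -263.3  337.3] [-1.7992e+02  1.0000e-02  1.0769e+02]
150 657 [ 452.  -261.7  165. ] ((452.7781982421875, -262.7987365722656), (29.91150665283203, 24.238868713378906), 16.937326431274414)
px [174 304] [198 332]
43 825 [ 448.8 -254.6   49.1] ((453.57476806640625, -262.9233093261719), (69.16975402832031, 54.135169982910156), 18.22767448425293)
px [151 294] [189 343]
```

The wrist depth puts the handle top at (452.8,-262.8,165) with yaw ≈17–18°. I'll descend and grip there.

```bash
python3 -m pendant '[{"tx":2,"ty":0.5,"tz":-30,"ax":0,"ay":0,"az":0,"gripper":1},{"tx":0,"ty":0,"tz":-30,"ax":0,"ay":0,"az":0,"gripper":1},{"tx":0,"ty":0,"tz":-30,"ax":0,"ay":0,"az":0,"gripper":1},{"tx":0,"ty":0,"tz":-30,"ax":0,"ay":0,"az":0,"gripper":1},{"tx":0,"ty":0,"tz":-30,"ax":0,"ay":0,"az":0,"gripper":1},{"tx":0,"ty":0,"tz":-30,"ax":0,"ay":0,"az":0,"gripper":1},{"tx":0,"ty":0,"tz":-20,"ax":0,"ay":0,"az":0,"gripper":1},{"tx":0,"ty":0,"tz":-9,"ax":0,"ay":0,"az":0,"gripper":1},{"tx":0,"ty":0,"tz":0,"ax":0,"ay":0,"az":0,"gripper":1},{"tx":0,"ty":0,"tz":0,"ax":0,"ay":0,"az":0,"gripper":1}]'
python3 -m pendant '[{"tx":0,"ty":0,"tz":0,"ax":0,"ay":0,"az":0,"gripper":0},{"tx":0,"ty":0,"tz":0,"ax":0,"ay":0,"az":0,"gripper":0},{"tx":0,"ty":0,"tz":0,"ax":0,"ay":0,"az":0,"gripper":0},{"tx":0,"ty":0,"tz":0,"ax":0,"ay":0,"az":0,"gripper":0},{"tx":0,"ty":0,"tz":0,"ax":0,"ay":0,"az":0,"gripper":0},{"tx":0,"ty":0,"tz":0,"ax":0,"ay":0,"az":0,"gripper":0},{"tx":0,"ty":0,"tz":0,"ax":0,"ay":0,"az":0,"gripper":0},{"tx":0,"ty":0,"tz":0,"ax":0,"ay":0,"az":0,"gripper":0}]' 20
```

```text
t: 3.28
ee_pos: [454.8, -259.6, 129.1]
eef_rot: [180.0, -0.0, 108.1]
contact_force: [0.5, 0.9, 0.2]
opening: 92.9
finger_force: 0.0
t: 3.95
ee_pos: [454.0, -260.5, 128.7]
eef_rot: [-180.0, -0.0, 108.0]
contact_force: [0.6, 0.7, 0.4]
opening: 44.0
finger_force: 0.0
```

```bash
python3 -m pendant '[{"tx":0,"ty":-1,"tz":0,"ax":0,"ay":0,"az":0,"gripper":0},{"tx":0,"ty":-1,"tz":0,"ax":0,"ay":0,"az":0,"gripper":0},{"tx":0,"ty":0,"tz":0,"ax":0,"ay":0,"az":0,"gripper":0},{"tx":0,"ty":0,"tz":0,"ax":0,"ay":0,"az":0,"gripper":0},{"tx":0,"ty":0,"tz":0,"ax":0,"ay":0,"az":0,"gripper":0},{"tx":0,"ty":0,"tz":0,"ax":0,"ay":0,"az":0,"gripper":0}]' 20
python3 -m pendant '[{"tx":0,"ty":0,"tz":10,"ax":0,"ay":0,"az":0,"gripper":0},{"tx":0,"ty":0,"tz":20,"ax":0,"ay":0,"az":0,"gripper":0},{"tx":0,"ty":0,"tz":30,"ax":0,"ay":0,"az":0,"gripper":0},{"tx":0,"ty":0,"tz":30,"ax":0,"ay":0,"az":0,"gripper":0},{"tx":0,"ty":0,"tz":30,"ax":0,"ay":0,"az":0,"gripper":0},{"tx":0,"ty":0,"tz":30,"ax":0,"ay":0,"az":0,"gripper":0},{"tx":0,"ty":0,"tz":20,"ax":0,"ay":0,"az":0,"gripper":0},{"tx":0,"ty":0,"tz":10,"ax":0,"ay":0,"az":0,"gripper":0},{"tx":0,"ty":0,"tz":0,"ax":0,"ay":0,"az":0,"gripper":0},{"tx":0,"ty":0,"tz":0,"ax":0,"ay":0,"az":0,"gripper":0}]' 20
python3 - <<'E'
from h import *
s=sense(); print(s['t'],np.round(s['ee_pos'],1),np.round(s['eef_rot'],2),s['opening'])
c=np.array([642.7,120.4]); y=np.radians(-9.1)
Rz=np.array([[np.cos(y),-np.sin(y)],[np.sin(y),np.cos(y)]])
for n,p in(('label',(-60,-100)),('bar',(-165,50)),('hinge',(105,50))): print(n,(c+Rz@p).round(1))
a,d=optics.snapshot('scene'); P=world('scene',d); m=(P[...,2]>90)&(d>0)&(np.hypot(P[...,0]-s['ee_pos'][0],P[...,1]-s['ee_pos'][1])<45)&(P[...,2]<270)
for lo in range(90,270,15):
    q=P[m&(P[...,2]>=lo)&(P[...,2]<lo+15)]
    if len(q)>5: print(lo,len(q),q.min(0).round(),q.max(0).round(),q.mean(0).round(1))
save('lift.png',cv2.resize(a[130:330,120:320],(600,600)))
E
```

```text
t: 4.45
ee_pos: [453.7, -262.6, 128.5]
eef_rot: [-180.0, -0.0, 108.0]
contact_force: [-1.8, 0.0, -0.9]
opening: 30.1
finger_force: 19.9
t: 5.28
ee_pos: [453.7, -262.0, 308.2]
eef_rot: [-180.0, -0.1, 108.0]
contact_force: [0.3, 0.4, -2.8]
opening: 29.6
finger_force: 19.9
5.2833 [ 453.7 -262.   308.2] [-1.7998e+02 -5.0000e-02  1.0801e+02] 29.643414124559587
label [567.6  31.1]
bar [487.7 195.9]
hinge [754.3 153.2]
180 32 [ 438. -285.  185.] [ 478. -247.  195.] [ 464.8 -270.4  190.6]
195 69 [ 439. -286.  195.] [ 479. -245.  210.] [ 464.2 -271.2  202.2]
210 84 [ 437. -286.  210.] [ 479. -245.  225.] [ 464.1 -271.   217.6]
225 91 [ 435. -285.  225.] [ 478. -246.  240.] [ 462.4 -268.2  229.8]
240 49 [ 445. -280.  241.] [ 470. -251.  255.] [ 462.2 -269.6  247.5]
255 58 [ 443. -280.  255.] [ 471. -251.  270.] [ 461.4 -270.2  262. ]
```

View pics/lift.png

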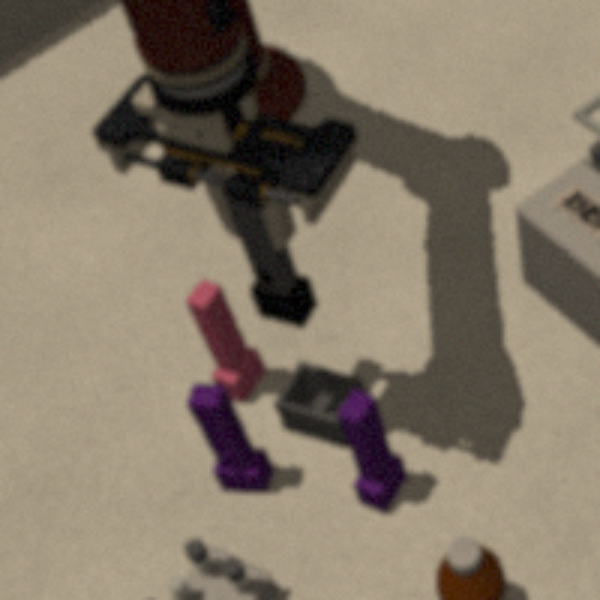

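The scanner hangs upright at crop (280,290), its stand is empty at (320,395), and the look-alikes are untouched. Next I go to the label.

```bash
python3 -m pendant '[{"tx":6,"ty":14.5,"tz":0,"ax":0,"ay":0,"az":-0.04,"gripper":0},{"tx":13,"ty":33,"tz":0,"ax":0,"ay":0,"az":-0.05,"gripper":0},{"tx":13,"ty":33,"tz":0,"ax":0,"ay":0,"az":-0.05,"gripper":0},{"tx":13,"ty":33,"tz":0,"ax":0,"ay":0,"az":-0.05,"gripper":0},{"tx":13,"ty":33,"tz":0,"ax":0,"ay":0,"az":-0.05,"gripper":0},{"tx":13,"ty":33,"tz":0,"ax":0,"ay":0,"az":-0.05,"gripper":0},{"tx":13,"ty":33,"tz":-1,"ax":0,"ay":0,"az":-0.05,"gripper":0},{"tx":13,"ty":33,"tz":-1,"ax":0,"ay":0,"az":-0.05,"gripper":0},{"tx":11,"ty":30,"tz":-1,"ax":0,"ay":0,"az":-0.05,"gripper":0},{"tx":6,"ty":17,"tz":-1,"ax":0,"ay":0,"az":-0.033,"gripper":0}]'
python3 -m pendant '[{"tx":0,"ty":0,"tz":0,"ax":0,"ay":0,"az":0,"gripper":0},{"tx":0,"ty":0,"tz":0,"ax":0,"ay":0,"az":0,"gripper":0},{"tx":0,"ty":0,"tz":0,"ax":0,"ay":0,"az":0,"gripper":0},{"tx":0,"ty":0,"tz":0,"ax":0,"ay":0,"az":0,"gripper":0}]'
python3 - <<'E'
from h import *
s=sense(); print(s['t'],np.round(s['ee_pos'],1),np.round(s['eef_rot'],2),s['opening'])
a,d=optics.snapshot('scene'); P=world('scene',d); e=s['ee_pos']
m=(d>0)&(np.hypot(P[...,0]-e[0],P[...,1]-e[1])<45)
q=P[m&(P[...,2]>160)&(P[...,2]<220)]; print(q.min(0).round(),q.max(0).round())
E
```

```text
t: 6.17
ee_pos: [568.0, 35.9, 301.7]
eef_rot: [-179.7, -0.1, 81.1]
contact_force: [0.0, 1.0, -2.2]
opening: 30.0
finger_force: 19.9
t: 6.5
ee_pos: [567.3, 27.7, 304.1]
eef_rot: [-179.9, 0.1, 80.7]
contact_force: [1.0, -0.4, -2.0]
opening: 30.0
finger_force: 19.9
6.5 [567.3  27.7 304.1] [-1.7993e+02  9.0000e-02  8.0710e+01] 29.95049020187257
[540.   5. 181.] [592.  35. 220.]
```

```bash
for i in 1; do python3 -m pendant '[{"tx":0.5,"ty":1,"tz":0,"ax":0,"ay":0,"az":0,"gripper":0},{"tx":0,"ty":0,"tz":0,"ax":0,"ay":0,"az":0,"gripper":0},{"tx":0,"ty":0,"tz":0,"ax":0,"ay":0,"az":0,"gripper":0},{"tx":0,"ty":0,"tz":0,"ax":0,"ay":0,"az":0,"gripper":0},{"tx":0,"ty":0,"tz":0,"ax":0,"ay":0,"az":0,"gripper":0},{"tx":0,"ty":0,"tz":0,"ax":0,"ay":0,"az":0,"gripper":0},{"tx":0,"ty":0,"tz":0,"ax":0,"ay":0,"az":0,"gripper":0},{"tx":0,"ty":0,"tz":0,"ax":0,"ay":0,"az":0,"gripper":0},{"tx":0,"ty":0,"tz":0,"ax":0,"ay":0,"az":0,"gripper":0},{"tx":0,"ty":0,"tz":0,"ax":0,"ay":0,"az":0,"gripper":0}]'; done
python3 -m pendant '[{"tx":0,"ty":0,"tz":0,"ax":0,"ay":0,"az":0,"gripper":0},{"tx":0,"ty":0,"tz":0,"ax":0,"ay":0,"az":0,"gripper":0},{"tx":0,"ty":0,"tz":0,"ax":0,"ay":0,"az":0,"gripper":0},{"tx":0,"ty":0,"tz":0,"ax":0,"ay":0,"az":0,"gripper":0},{"tx":0,"ty":0,"tz":0,"ax":0,"ay":0,"az":0,"gripper":0},{"tx":0,"ty":0,"tz":0,"ax":0,"ay":0,"az":0,"gripper":0},{"tx":0,"ty":0,"tz":0,"ax":0,"ay":0,"az":0,"gripper":0},{"tx":0,"ty":0,"tz":0,"ax":0,"ay":0,"az":0,"gripper":0},{"tx":0,"ty":0,"tz":0,"ax":0,"ay":0,"az":0,"gripper":0},{"tx":0,"ty":0,"tz":0,"ax":0,"ay":0,"az":0,"gripper":0}]'
python3 -m pendant '[{"tx":0,"ty":0,"tz":0,"ax":0,"ay":0,"az":0,"gripper":0},{"tx":0,"ty":0,"tz":0,"ax":0,"ay":0,"az":0,"gripper":0},{"tx":0,"ty":0,"tz":0,"ax":0,"ay":0,"az":0,"gripper":0},{"tx":0,"ty":0,"tz":0,"ax":0,"ay":0,"az":0,"gripper":0},{"tx":0,"ty":0,"tz":0,"ax":0,"ay":0,"az":0,"gripper":0},{"tx":0,"ty":0,"tz":0,"ax":0,"ay":0,"az":0,"gripper":0},{"tx":0,"ty":0,"tz":0,"ax":0,"ay":0,"az":0,"gripper":0},{"tx":0,"ty":0,"tz":0,"ax":0,"ay":0,"az":0,"gripper":0},{"tx":0,"ty":0,"tz":0,"ax":0,"ay":0,"az":0,"gripper":0},{"tx":0,"ty":0,"tz":0,"ax":0,"ay":0,"az":0,"gripper":0}]'
```

```text
t: 7.38
ee_pos: [568.5, 31.1, 304.6]
eef_rot: [-180.0, -0.0, 80.9]
contact_force: [0.1, 0.1, -2.1]
opening: 30.3
finger_force: 19.9
t: 8.22
ee_pos: [568.5, 31.0, 304.6]
eef_rot: [-180.0, -0.0, 80.9]
contact_force: [0.2, -0.5, -2.1]
opening: 29.8
finger_force: 19.9
t: 9.05
ee_pos: [568.5, 31.0, 304.6]
eef_rot: [-180.0, -0.0, 80.9]
contact_force: [0.3, 0.4, -3.5]
opening: 30.1
finger_force: 19.9
```

The hold was steady at (568.5, 31.0), with the window at z≈182. A touch longer, then I return to above the stand.

```bash
python3 -m pendant '[{"tx":0,"ty":0,"tz":0,"ax":0,"ay":0,"az":0,"gripper":0},{"tx":0,"ty":0,"tz":0,"ax":0,"ay":0,"az":0,"gripper":0},{"tx":0,"ty":0,"tz":0,"ax":0,"ay":0,"az":0,"gripper":0},{"tx":0,"ty":0,"tz":0,"ax":0,"ay":0,"az":0,"gripper":0},{"tx":0,"ty":0,"tz":4,"ax":0,"ay":0,"az":0,"gripper":0}]'
python3 -m pendant '[{"tx":-6.5,"ty":-15.5,"tz":0,"ax":0,"ay":0,"az":0.04,"gripper":0},{"tx":-13,"ty":-33,"tz":0,"ax":0,"ay":0,"az":0.05,"gripper":0},{"tx":-13,"ty":-33,"tz":0,"ax":0,"ay":0,"az":0.05,"gripper":0},{"tx":-13,"ty":-33,"tz":0,"ax":0,"ay":0,"az":0.05,"gripper":0},{"tx":-13,"ty":-33,"tz":0,"ax":0,"ay":0,"az":0.05,"gripper":0},{"tx":-13,"ty":-33,"tz":0,"ax":0,"ay":0,"az":0.05,"gripper":0},{"tx":-13,"ty":-33,"tz":0,"ax":0,"ay":0,"az":0.05,"gripper":0},{"tx":-13,"ty":-33,"tz":0,"ax":0,"ay":0,"az":0.05,"gripper":0},{"tx":-11,"ty":-30,"tz":0,"ax":0,"ay":0,"az":0.05,"gripper":0},{"tx":-6,"ty":-17,"tz":0,"ax":0,"ay":0,"az":0.033,"gripper":0}]'
python3 -m pendant '[{"tx":0,"ty":0,"tz":-30,"ax":0,"ay":0,"az":0,"gripper":0},{"tx":0,"ty":0,"tz":-30,"ax":0,"ay":0,"az":0,"gripper":0},{"tx":0,"ty":0,"tz":-30,"ax":0,"ay":0,"az":0,"gripper":0},{"tx":0,"ty":0,"tz":-20,"ax":0,"ay":0,"az":0,"gripper":0},{"tx":0,"ty":0,"tz":0,"ax":0,"ay":0,"az":0,"gripper":0},{"tx":0,"ty":0,"tz":0,"ax":0,"ay":0,"az":0,"gripper":0},{"tx":0,"ty":0,"tz":0,"ax":0,"ay":0,"az":0,"gripper":0},{"tx":0,"ty":0,"tz":0,"ax":0,"ay":0,"az":0,"gripper":0},{"tx":0,"ty":0,"tz":0,"ax":0,"ay":0,"az":0,"gripper":0},{"tx":0,"ty":0,"tz":0,"ax":0,"ay":0,"az":0,"gripper":0}]'
```

```text
t: 9.47
ee_pos: [568.0, 31.1, 308.0]
eef_rot: [-179.9, 0.0, 80.9]
contact_force: [-0.5, 0.7, -1.3]
opening: 30.3
finger_force: 19.9
t: 10.3
ee_pos: [451.4, -267.3, 309.5]
eef_rot: [-179.9, 0.2, 107.8]
contact_force: [-1.3, 0.2, -1.8]
opening: 30.3
finger_force: 19.9
t: 11.13
ee_pos: [454.6, -262.8, 199.8]
eef_rot: [179.9, 0.1, 108.0]
contact_force: [-0.4, -0.1, -1.7]
opening: 29.9
finger_force: 19.9
```

```bash
python3 -m pendant '[{"tx":0,"ty":0,"tz":-10,"ax":0,"ay":0,"az":0,"gripper":0},{"tx":0,"ty":0,"tz":-10,"ax":0,"ay":0,"az":0,"gripper":0},{"tx":0,"ty":0,"tz":-10,"ax":0,"ay":0,"az":0,"gripper":0},{"tx":0,"ty":0,"tz":-10,"ax":0,"ay":0,"az":0,"gripper":0},{"tx":0,"ty":0,"tz":-10,"ax":0,"ay":0,"az":0,"gripper":0},{"tx":0,"ty":0,"tz":-10,"ax":0,"ay":0,"az":0,"gripper":0},{"tx":0,"ty":0,"tz":-6,"ax":0,"ay":0,"az":0,"gripper":0},{"tx":0,"ty":0,"tz":-4,"ax":0,"ay":0,"az":0,"gripper":0},{"tx":0,"ty":0,"tz":0,"ax":0,"ay":0,"az":0,"gripper":0},{"tx":0,"ty":0,"tz":0,"ax":0,"ay":0,"az":0,"gripper":0}]'
python3 -m pendant '[{"tx":0,"ty":0,"tz":0,"ax":0,"ay":0,"az":0,"gripper":0},{"tx":0,"ty":0,"tz":-0.5,"ax":0,"ay":0,"az":0,"gripper":0},{"tx":0,"ty":0,"tz":0,"ax":0,"ay":0,"az":0,"gripper":0},{"tx":0,"ty":0,"tz":0,"ax":0,"ay":0,"az":0,"gripper":0}]'
```

```text
t: 11.97
ee_pos: [454.2, -262.7, 128.6]
eef_rot: [180.0, 0.0, 108.0]
contact_force: [0.1, -0.1, -1.2]
opening: 30.1
finger_force: 20.0
t: 12.3
ee_pos: [454.2, -262.5, 128.2]
eef_rot: [180.0, 0.0, 108.0]
contact_force: [0.1, 0.7, -1.1]
opening: 29.9
finger_force: 20.0
```

```bash
python3 -m pendant '[{"tx":0,"ty":0,"tz":0,"ax":0,"ay":0,"az":0,"gripper":0.8},{"tx":0,"ty":0,"tz":0,"ax":0,"ay":0,"az":0,"gripper":0.8},{"tx":0,"ty":0,"tz":0,"ax":0,"ay":0,"az":0,"gripper":0.8},{"tx":0,"ty":0,"tz":0,"ax":0,"ay":0,"az":0,"gripper":0.8},{"tx":0,"ty":0,"tz":0,"ax":0,"ay":0,"az":0,"gripper":0.8},{"tx":0,"ty":0,"tz":0,"ax":0,"ay":0,"az":0,"gripper":0.8},{"tx":0,"ty":0,"tz":0,"ax":0,"ay":0,"az":0,"gripper":0.8}]'
python3 -m pendant '[{"tx":0,"ty":0,"tz":15,"ax":0,"ay":0,"az":0,"gripper":0.8},{"tx":0,"ty":0,"tz":25,"ax":0,"ay":0,"az":0,"gripper":0.8},{"tx":0,"ty":0,"tz":30,"ax":0,"ay":0,"az":0,"gripper":0.8},{"tx":0,"ty":0,"tz":30,"ax":0,"ay":0,"az":0,"gripper":0.8},{"tx":0,"ty":0,"tz":30,"ax":0,"ay":0,"az":0,"gripper":0.8},{"tx":0,"ty":0,"tz":30,"ax":0,"ay":0,"az":0,"gripper":0.8},{"tx":0,"ty":0,"tz":20,"ax":0,"ay":0,"az":0,"gripper":0.8},{"tx":0,"ty":0,"tz":0,"ax":0,"ay":0,"az":0,"gripper":0.8},{"tx":0,"ty":0,"tz":0,"ax":0,"ay":0,"az":0,"gripper":0.8},{"tx":0,"ty":0,"tz":0,"ax":0,"ay":0,"az":0,"gripper":0.8}]'
python3 look.py
```

```text
t: 12.88
ee_pos: [454.0, -262.5, 128.2]
eef_rot: [180.0, 0.0, 108.0]
contact_force: [-0.6, -1.4, -0.5]
opening: 71.3
finger_force: 0.0
t: 13.72
ee_pos: [453.4, -261.9, 307.1]
eef_rot: [-179.9, -0.1, 108.0]
contact_force: [0.5, 0.2, -0.1]
opening: 74.4
finger_force: 0.0
13.7167 [ 453.4 -261.9  307.1] [-1.7992e+02 -1.0000e-01  1.0800e+02]
150 805 [ 455.3 -261.   165. ] ((455.82794189453125, -262.5873107910156), (29.415321350097656, 24.438262939453125), 17.391788482666016)
px [181 303] [207 333]
43 1015 [ 447.2 -253.2   49.1] ((453.8855285644531, -262.8053283691406), (69.70105743408203, 54.16481399536133), 18.614288330078125)
px [154 290] [195 343]
```

The scanner is back in the pocket and upright (top z 165, centred). On to the handle.

```bash
python3 -m pendant '[{"tx":2,"ty":20,"tz":0,"ax":0,"ay":0,"az":-0.033,"gripper":0.5},{"tx":3,"ty":38,"tz":0,"ax":0,"ay":0,"az":-0.04,"gripper":0.5},{"tx":3,"ty":38,"tz":0,"ax":0,"ay":0,"az":-0.04,"gripper":0.5},{"tx":3,"ty":38,"tz":0,"ax":0,"ay":0,"az":-0.04,"gripper":0.5},{"tx":3,"ty":38,"tz":0,"ax":0,"ay":0,"az":-0.04,"gripper":0.5},{"tx":3,"ty":38,"tz":0,"ax":0,"ay":0,"az":-0.04,"gripper":0.5},{"tx":3,"ty":38,"tz":0,"ax":0,"ay":0,"az":-0.04,"gripper":0.5},{"tx":3,"ty":38,"tz":0,"ax":0,"ay":0,"az":-0.04,"gripper":0.5},{"tx":3,"ty":38,"tz":0,"ax":0,"ay":0,"az":-0.04,"gripper":0.5},{"tx":3,"ty":38,"tz":0,"ax":0,"ay":0,"az":-0.04,"gripper":0.5}]'
python3 -m pendant '[{"tx":3,"ty":38,"tz":0,"ax":0,"ay":0,"az":-0.04,"gripper":0.5},{"tx":2,"ty":38,"tz":0,"ax":0,"ay":0,"az":-0.04,"gripper":0.5},{"tx":0,"ty":20,"tz":0,"ax":0,"ay":0,"az":0,"gripper":0.5},{"tx":0,"ty":0,"tz":0,"ax":0,"ay":0,"az":0,"gripper":0.5},{"tx":0,"ty":0,"tz":0,"ax":0,"ay":0,"az":0,"gripper":0.5},{"tx":0,"ty":0,"tz":0,"ax":0,"ay":0,"az":0,"gripper":0.5},{"tx":0,"ty":0,"tz":0,"ax":0,"ay":0,"az":0,"gripper":0.5}]'
python3 - <<'E'
from h import *
s=sense(); print(s['t'],np.round(s['ee_pos'],1),np.round(s['eef_rot'],2),s['opening'])
w,d=optics.snapshot('wrist'); np.savez('w3.npz',w=w,d=d); save('w3.png',w); P=world('wrist',d,s)
c=np.array([642.7,120.4]); y=np.radians(-9.1)
Rz=np.array([[np.cos(y),-np.sin(y)],[np.sin(y),np.cos(y)]])
L=P.copy(); L[...,:2]=(P[...,:2]-c)@Rz; np.save('L.npy',L)
hb=(d>0)&(L[...,0]<-126)&(L[...,0]>-200)&(L[...,2]>115)&(L[...,2]<170); q=L[hb]
if len(q): print('bar',len(q),np.percentile(q,[2,50,98],axis=0).round(1).tolist())
t=(d>0)&(L[...,1]>152)&(L[...,1]<240)&(L[...,2]>155); q=L[t]
if len(q): print('idx',len(q),q[np.argsort(q[:,0])][::max(1,len(q)//25)].round(0).tolist())
E
```

```text
t: 14.6
ee_pos: [482.0, 101.3, 306.7]
eef_rot: [-179.8, 0.1, 85.4]
contact_force: [0.0, -0.6, -0.8]
opening: 46.8
finger_force: 0.0
t: 15.18
ee_pos: [488.1, 193.4, 307.7]
eef_rot: [-180.0, 0.1, 80.7]
contact_force: [-0.4, 0.3, -0.2]
opening: 46.8
finger_force: 0.0
15.1833 [488.1 193.4 307.7] [-1.7996e+02  9.0000e-02  8.0700e+01] 46.838021418660915
bar 1992 [[-164.7, -19.0, 140.8], [-157.4, 52.2, 144.7], [-128.1, 111.0, 147.0]]
idx 1202 [[-14.0, 164.0, 227.0], [-12.0, 163.0, 225.0], [-12.0, 156.0, 228.0], [-11.0, 171.0, 225.0], [-11.0, 164.0, 226.0], [-10.0, 169.0, 228.0], [-10.0, 165.0, 229.0], [-9.0, 160.0, 231.0], [-9.0, 152.0, 231.0], [-8.0, 163.0, 231.0], [-7.0, 162.0, 231.0], [-6.0, 164.0, 231.0], [-4.0, 153.0, 230.0], [-2.0, 162.0, 227.0], [1.0, 160.0, 226.0], [3.0, 152.0, 225.0], [6.0, 165.0, 222.0], [8.0, 164.0, 221.0], [10.0, 163.0, 219.0], [13.0, 153.0, 217.0], [15.0, 154.0, 216.0], [17.0, 163.0, 214.0], [20.0, 159.0, 212.0], [23.0, 170.0, 209.0], [42.0, 158.0, 193.0], [95.0, 155.0, 156.0]]
```

View pics/w3.png

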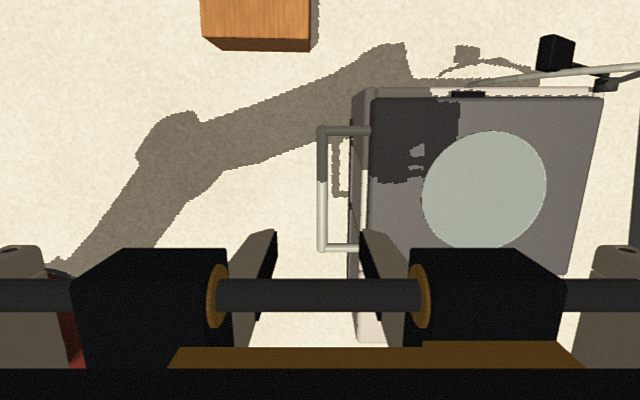

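The wrist view shows the bar handle at (322,190), the lid pointer at (468,93) and the black index tab at (556,52). Next I refine the bar position and the index angle.

Run:
```python
from h import *
z=np.load('w3.npz'); w,d=z['w'],z['d']; L=np.load('L.npy'); s=sense(); 
c=np.array([642.7,120.4]); y=np.radians(-9.1)
Rz=np.array([[np.cos(y),-np.sin(y)],[np.sin(y),np.cos(y)]])
print('tcp local',(np.array(s['ee_pos'][:2])-c)@Rz)
b=(d>0)&(L[...,1]>0)&(L[...,1]<100)&(L[...,0]<-140)&(L[...,0]>-190)&(L[...,2]>125)&(L[...,2]<155); q=L[b]
print('bar x pct',np.percentile(q[:,0],[1,10,50,90,99]).round(1),'z',np.percentile(q[:,2],[5,50,95]).round(1))
k=q[:,2]>np.percentile(q[:,2],80); print('ridge',q[k].mean(0))
for yy in(10,50,90): 
    r=q[abs(q[:,1]-yy)<8]; print(yy,len(r), np.percentile(r[:,0],[2,98]).round(1) if len(r) else '')
a=(d>0)&(L[...,0]<-130)&(L[...,0]>-150)&(L[...,2]>125)&(L[...,2]<155); print('arms y',np.sort(L[a][:,1])[::max(1,a.sum()//12)].round(0))
lid=(d>0)&(abs(L[...,0]+90)<25)&(abs(L[...,1]-50)<90)&(L[...,2]>140); print('lid z',np.median(L[lid][:,2]))
lf=(d>0)&(abs(L[...,1]-50)<40)&(L[...,2]>143)&(L[...,0]>-150)&(L[...,0]<0); print('lid front x',np.percentile(L[lf][:,0],[0.5,1,2]))
# tab
def tab(n,L,w,d):
    t=(d>0)&(L[...,1]>148)&(L[...,1]<180)&(L[...,0]>-6)&(L[...,0]<20)&(L[...,2]>195)&(w.sum(2)<150)
    q=L[t]; 
    for _ in range(3):
        p=np.polyfit(q[:,0],q[:,2],1); r=q[:,2]-np.polyval(p,q[:,0]); q=q[r>-2.5]
    m=q.mean(0); v=np.array([m[0]-105,m[2]-141]); rad=np.hypot(*v)
    print(n,t.sum(),len(q),'slope',np.arctan(-p[0]),'bearing',np.arctan2(v[1],-v[0])-np.arcsin(5/rad),m.round(1))
tab('wrist',L,w,d)
z=np.load('a.npz')
for n,i,j in(('top','b','db'),('scene','a','da')):
    P=world(n,z[j]); P[...,:2]=(P[...,:2]-c)@Rz; tab(n,P,z[i],z[j])
    g=(z[j]>0)&(abs(P[...,0]+90)<25)&(abs(P[...,1]-50)<90)&(P[...,2]>140); print('lid z',np.median(P[g][:,2]))
```

```text
tcp local [-164.17183537   47.68888181]
bar x pct [-164.7 -163.6 -159.3 -154.2 -153.1] z [141.6 145.  146.7]
ridge [-158.92834501   52.8792113   146.49826168]
10 170 [-164.8 -153. ]
50 183 [-164.5 -153.2]
90 200 [-164.3 -153.3]
arms y [-20. -18. -16. -15. -13. -12. 102. 104. 106. 107. 108. 110.]
lid z 380.6973881629025
lid front x [-149.44978615 -148.88965574 -147.77627715]
wrist 592 573 slope 0.6149405916229655 bearing 0.646124577597535 [  6.  160.3 221.9]
top 57 51 slope 0.6198043125261846 bearing 0.6442058645644008 [  5.8 160.8 221.8]
lid z 150.78838836873652
scene 36 31 slope 0.6490370618914936 bearing 0.6326468267949522 [  8.3 155.7 218.1]
lid z 148.56355502654594
```

The bar sits about 3 mm further back than the TCP, and the index estimate is ≈0.62 rad (slope and bearing agree after the bias correction). Descending with a narrowed opening.

```bash
python3 -m pendant '[{"tx":3,"ty":0,"tz":-20,"ax":0,"ay":0,"az":0,"gripper":0.35},{"tx":0,"ty":0,"tz":-20,"ax":0,"ay":0,"az":0,"gripper":0.35},{"tx":0,"ty":0,"tz":-20,"ax":0,"ay":0,"az":0,"gripper":0.35},{"tx":0,"ty":0,"tz":-20,"ax":0,"ay":0,"az":0,"gripper":0.35},{"tx":0,"ty":0,"tz":-20,"ax":0,"ay":0,"az":0,"gripper":0.35},{"tx":0,"ty":0,"tz":-10,"ax":0,"ay":0,"az":0,"gripper":0.35},{"tx":0,"ty":0,"tz":0,"ax":0,"ay":0,"az":0,"gripper":0.35},{"tx":0,"ty":0,"tz":0,"ax":0,"ay":0,"az":0,"gripper":0.35},{"tx":0,"ty":0,"tz":0,"ax":0,"ay":0,"az":0,"gripper":0.35}]'
python3 -m pendant '[{"tx":0,"ty":0,"tz":-10,"ax":0,"ay":0,"az":0,"gripper":0.35},{"tx":0,"ty":0,"tz":-10,"ax":0,"ay":0,"az":0,"gripper":0.35},{"tx":0,"ty":0,"tz":-10,"ax":0,"ay":0,"az":0,"gripper":0.35},{"tx":0,"ty":0,"tz":-10,"ax":0,"ay":0,"az":0,"gripper":0.35},{"tx":0,"ty":0,"tz":-10,"ax":0,"ay":0,"az":0,"gripper":0.35},{"tx":0,"ty":0,"tz":-6,"ax":0,"ay":0,"az":0,"gripper":0.35},{"tx":0,"ty":0,"tz":0,"ax":0,"ay":0,"az":0,"gripper":0.35},{"tx":0,"ty":0,"tz":0,"ax":0,"ay":0,"az":0,"gripper":0.35},{"tx":0,"ty":0,"tz":0,"ax":0,"ay":0,"az":0,"gripper":0.35}]'
```

```text
t: 15.98
ee_pos: [492.0, 195.3, 199.3]
eef_rot: [179.9, -0.1, 80.8]
contact_force: [0.4, 0.4, 0.4]
opening: 32.7
finger_force: 0.0
t: 16.73
ee_pos: [491.4, 195.6, 142.3]
eef_rot: [180.0, -0.0, 80.9]
contact_force: [0.3, 0.4, -0.1]
opening: 32.3
finger_force: 0.0
```

Around the bar with no contact. Closing now.

```bash
python3 -m pendant '[{"tx":0,"ty":0,"tz":-1,"ax":0,"ay":0,"az":0,"gripper":0},{"tx":0,"ty":0,"tz":0,"ax":0,"ay":0,"az":0,"gripper":0},{"tx":0,"ty":0,"tz":0,"ax":0,"ay":0,"az":0,"gripper":0},{"tx":0,"ty":0,"tz":0,"ax":0,"ay":0,"az":0,"gripper":0},{"tx":0,"ty":0,"tz":0,"ax":0,"ay":0,"az":0,"gripper":0},{"tx":0,"ty":0,"tz":0,"ax":0,"ay":0,"az":0,"gripper":0},{"tx":0,"ty":0,"tz":0,"ax":0,"ay":0,"az":0,"gripper":0}]' 35
```

```text
t: 17.32
ee_pos: [492.4, 195.4, 141.6]
eef_rot: [179.8, -0.0, 80.9]
contact_force: [3.4, 0.4, -0.7]
opening: 10.6
finger_force: 35.0
```

Gripped. Now lifting along the arc, first half.

```bash
python3 -m pendant '[{"tx":0.5,"ty":-0.1,"tz":16.7,"ax":0.005,"ay":0.03,"az":0,"gripper":0},{"tx":0,"ty":0,"tz":0,"ax":0,"ay":0,"az":0,"gripper":0},{"tx":1.5,"ty":-0.2,"tz":16.7,"ax":0.005,"ay":0.03,"az":0,"gripper":0},{"tx":0,"ty":0,"tz":0,"ax":0,"ay":0,"az":0,"gripper":0},{"tx":2.5,"ty":-0.4,"tz":16.5,"ax":0.005,"ay":0.03,"az":0,"gripper":0},{"tx":0,"ty":0,"tz":0,"ax":0,"ay":0,"az":0,"gripper":0},{"tx":3.6,"ty":-0.6,"tz":16.4,"ax":0.005,"ay":0.03,"az":0,"gripper":0},{"tx":0,"ty":0,"tz":0,"ax":0,"ay":0,"az":0,"gripper":0},{"tx":4.6,"ty":-0.7,"tz":16.1,"ax":0.005,"ay":0.03,"az":0,"gripper":0},{"tx":0,"ty":0,"tz":0,"ax":0,"ay":0,"az":0,"gripper":0}]'
python3 -m pendant '[{"tx":0,"ty":0,"tz":0,"ax":0,"ay":0,"az":0,"gripper":0},{"tx":0,"ty":0,"tz":0,"ax":0,"ay":0,"az":0,"gripper":0},{"tx":0,"ty":0,"tz":0,"ax":0,"ay":0,"az":0,"gripper":0}]'
python3 -c "
from h import *
s=sense(); print(np.round(s['joint_positions'],1),s['torque'])"
```

```text
t: 18.15
ee_pos: [504.6, 193.5, 223.0]
eef_rot: [-171.4, -0.1, 80.8]
contact_force: [5.1, 0.8, -6.6]
opening: 10.9
finger_force: 35.0
t: 18.4
ee_pos: [504.1, 193.5, 221.4]
eef_rot: [-171.5, -0.0, 80.9]
contact_force: [6.4, -0.6, -7.2]
opening: 11.1
finger_force: 35.0
[-33.   30.9  19.   95.7 -14.8  63.4 -17.3] [-0.11099723 -1.74427072 -0.04537419]
```

```bash
python3 -m pendant '[{"tx":5.5,"ty":-0.9,"tz":15.8,"ax":0.005,"ay":0.03,"az":0,"gripper":0},{"tx":0,"ty":0,"tz":0,"ax":0,"ay":0,"az":0,"gripper":0},{"tx":6.5,"ty":-1,"tz":15.4,"ax":0.005,"ay":0.03,"az":0,"gripper":0},{"tx":0,"ty":0,"tz":0,"ax":0,"ay":0,"az":0,"gripper":0},{"tx":7.4,"ty":-1.2,"tz":15,"ax":0.005,"ay":0.03,"az":0,"gripper":0},{"tx":0,"ty":0,"tz":0,"ax":0,"ay":0,"az":0,"gripper":0},{"tx":8.3,"ty":-1.3,"tz":14.5,"ax":0.005,"ay":0.03,"az":0,"gripper":0},{"tx":0,"ty":0,"tz":0,"ax":0,"ay":0,"az":0,"gripper":0},{"tx":9.2,"ty":-1.5,"tz":13.9,"ax":0.005,"ay":0.03,"az":0,"gripper":0},{"tx":0,"ty":0,"tz":0,"ax":0,"ay":0,"az":0,"gripper":0}]'
python3 -m pendant '[{"tx":0,"ty":0,"tz":0,"ax":0,"ay":0,"az":0,"gripper":0},{"tx":0,"ty":0,"tz":0,"ax":0,"ay":0,"az":0,"gripper":0},{"tx":0,"ty":0,"tz":0,"ax":0,"ay":0,"az":0,"gripper":0},{"tx":0,"ty":0,"tz":0,"ax":0,"ay":0,"az":0,"gripper":0}]'
cat > chk.py <<'E'
from h import *
import sys
s=sense(); print(s['t'],np.round(s['ee_pos'],1),'theta from z',np.arcsin((s['ee_pos'][2]-141)/270))
c=np.array([642.7,120.4]); y=np.radians(-9.1)
Rz=np.array([[np.cos(y),-np.sin(y)],[np.sin(y),np.cos(y)]])
e=s['ee_pos']; f=lambda p:(np.array(p)-c)@Rz
print('tcp local',f(e[:2]))
for n in('top','scene','wrist'):
    im,d=optics.snapshot(n); L=world(n,d,s); L[...,:2]=f(L[...,:2]); np.savez('c_%s.npz'%n,im=im,d=d,L=L)
    x,yy,zz=L[...,0],L[...,1],L[...,2]
    zp=151+(105-x)*np.tan(.61)+2
    m=(d>0)&(yy>-40)&(yy<140)&(x>-80)&(x<90)&(abs(zz-zp)<18); q=L[m]
    if len(q)<50: print(n,'no lid',len(q)); continue
    for _ in range(5):
        A=np.c_[q[:,0],q[:,1],np.ones(len(q))]; p=np.linalg.lstsq(A,q[:,2],rcond=None)[0]; r=q[:,2]-A@p; q=q[abs(r)<max(1.5,1.5*r.std())]
    th=np.arctan(-p[0])
    t=(d>0)&(yy>150)&(yy<182)&(x>-4)&(x<20)&(zz>200)&(zz<240)&(im.sum(2)<150); w=L[t]
    for _ in range(3):
        g=np.polyfit(w[:,0],w[:,2],1); r=w[:,2]-np.polyval(g,w[:,0]); w=w[r>-2.5]
    dist=(w[:,2]-(p[0]*w[:,0]+p[1]*w[:,1]+p[2]))*np.cos(th)
    print(n,len(q),'lid slope',round(th,4),'ytilt',round(p[1],4),'tab slope',round(np.arctan(-g[0]),4),'n',len(w),'tab top - lid top',np.median(dist).round(2),'-> index-lid',((np.median(dist)+5)/128).round(4))
    save('c_%s.png'%n,im)
E
python3 chk.py
```

```text
t: 19.23
ee_pos: [539.7, 187.8, 296.0]
eef_rot: [-162.4, -0.0, 80.9]
contact_force: [2.1, 0.4, -9.4]
opening: 10.9
finger_force: 35.0
t: 19.57
ee_pos: [540.3, 187.7, 297.1]
eef_rot: [-162.6, -0.1, 80.9]
contact_force: [5.6, 0.8, -10.8]
opening: 11.0
finger_force: 35.0
19.5667 [540.3 187.7 297.1] theta from z 0.616302343171307
tcp local [-111.7687021    50.27101586]Traceback (most recent call last):
  File "chk.py", line 19, in <module>
    g=np.polyfit(w[:,0],w[:,2],1); r=w[:,2]-np.polyval(g,w[:,0]); w=w[r>-2.5]
    raise TypeError("expected non-empty vector for x")
TypeError: expected non-empty vector for x
```

```bash
sed -i "s/^    for _ in range(3):/    save('c_%s.png'%n,im)\n    if len(w)<10: print(n,len(q),'lid slope',round(th,4),'ytilt',round(p[1],4),'tab hidden'); continue\n    for _ in range(3):/" chk.py; python3 chk.py
python3 - <<'E'
import cv2,numpy as np
a=cv2.imread('pics/c_scene.png'); b=cv2.imread('pics/c_wrist.png'); t=cv2.imread('pics/c_top.png')
r=lambda i:cv2.resize(i,(400,300),interpolation=cv2.INTER_CUBIC)
z=[r(a[100:235,280:460]),r(t[100:250,190:390])]
big=np.vstack([np.hstack(z),np.hstack([cv2.resize(b,(480,300)),np.zeros((300,320,3),np.uint8)])]) if b is not None else np.hstack(z)
cv2.imwrite('pics/m.png',big)
E
```

```text
19.6167 [540.5 187.7 297.3] theta from z 0.6174157724565761
tcp local [-111.56632505   50.26737926]
top 1070 lid slope 0.603 ytilt 0.0079 tab hidden
scene 1444 lid slope 0.6021 ytilt -0.0021 tab slope 0.6353 n 25 tab top - lid top -2.9 -> index-lid 0.0164
wrist 36594 lid slope 0.5996 ytilt -0.0082 tab slope 0.6161 n 1530 tab top - lid top -2.36 -> index-lid 0.0206
```

View pics/m.png

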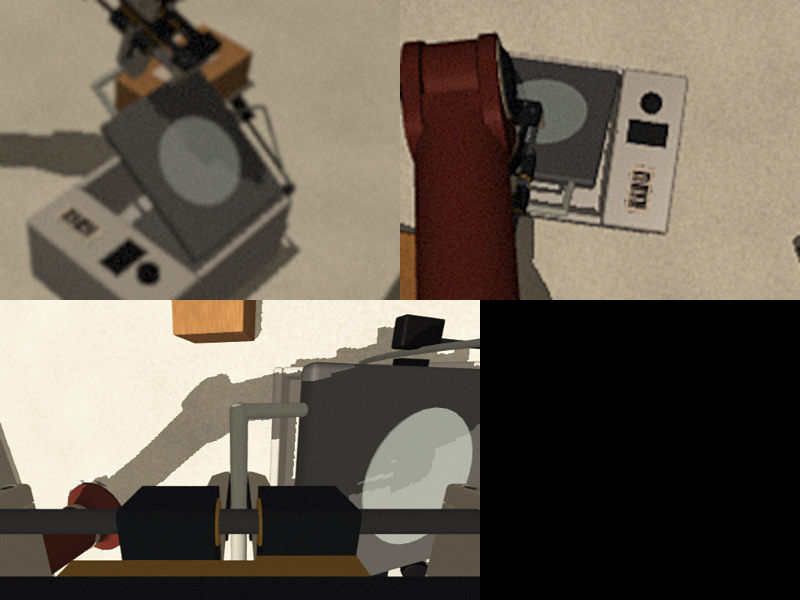

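The wrist view (lower panel) shows the black tab at (418,330) right beside the lid pointer at (411,362). All three cameras put the lid at ≈0.601 and the index about 0.018 higher, so I'll raise a little.

```bash
python3 -m pendant '[{"tx":1.4,"ty":-0.2,"tz":2,"ax":0,"ay":0.009,"az":0,"gripper":0},{"tx":1.3,"ty":-0.2,"tz":2,"ax":0,"ay":0.009,"az":0,"gripper":0},{"tx":0,"ty":0,"tz":0,"ax":0,"ay":0,"az":0,"gripper":0},{"tx":0,"ty":0,"tz":0,"ax":0,"ay":0,"az":0,"gripper":0},{"tx":0,"ty":0,"tz":0,"ax":0,"ay":0,"az":0,"gripper":0},{"tx":0,"ty":0,"tz":0,"ax":0,"ay":0,"az":0,"gripper":0}]' 45
python3 chk.py
python3 - <<'E'
from h import *
z=np.load('c_wrist.npz'); im,d,L=z['im'],z['d'],z['L']
# pointer: black pixels just off lid's +y side
m=((im.sum(2)<110)&(d>0)&(L[...,1]>136)&(L[...,1]<185)&(L[...,2]>180)&(L[...,2]<250)).astype(np.uint8)
k,l,st,ce=cv2.connectedComponentsWithStats(m)
for i in range(1,k):
    if st[i,4]>40: q=L[l==i]; print(st[i],q.min(0).round(1),q.max(0).round(1),np.median(q,0).round(1))
save('c4.png',cv2.resize(im[0:140,380:640],(780,420),interpolation=cv2.INTER_CUBIC))
E
```

```text
t: 20.27
ee_pos: [543.6, 187.2, 301.7]
eef_rot: [-161.6, 0.1, 80.9]
contact_force: [6.1, 0.4, -11.7]
opening: 10.9
finger_force: 45.0
20.2667 [543.6 187.2 301.7] theta from z 0.637699095241917
tcp local [-108.41545744   50.27468969]
top 1038 lid slope 0.6236 ytilt 0.0097 tab hidden
scene 1382 lid slope 0.6216 ytilt -0.0019 tab slope 0.616 n 21 tab top - lid top -4.84 -> index-lid 0.0013
wrist 36455 lid slope 0.6179 ytilt -0.0083 tab slope 0.6155 n 1545 tab top - lid top -4.77 -> index-lid 0.0018
[ 518   21   93   46 2631] [-12.8 149.4 193.1] [ 42.7 170.9 232.7] [  2.8 160.3 223.9]
[524  77  48  12 450] [ -7.7 137.4 209.3] [ 19.8 143.  229. ] [  4.9 140.3 221.4]
```

View pics/c4.png

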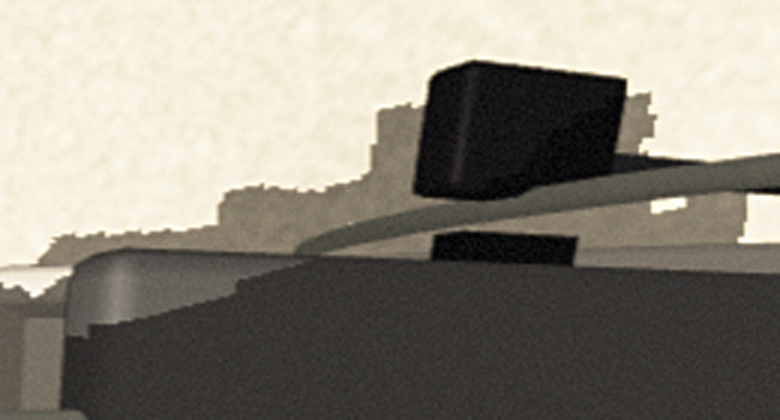

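The crop shows the tab at (520,130) level with the pointer at (505,248). Lid and index agree within about 0.002 rad. A short hold to check for drift, then hand in.

```bash
python3 -m pendant '[{"tx":0,"ty":0,"tz":0,"ax":0,"ay":0,"az":0,"gripper":0},{"tx":0,"ty":0,"tz":0,"ax":0,"ay":0,"az":0,"gripper":0},{"tx":0,"ty":0,"tz":0,"ax":0,"ay":0,"az":0,"gripper":0},{"tx":0,"ty":0,"tz":0,"ax":0,"ay":0,"az":0,"gripper":0},{"tx":0,"ty":0,"tz":0,"ax":0,"ay":0,"az":0,"gripper":0},{"tx":0,"ty":0,"tz":0,"ax":0,"ay":0,"az":0,"gripper":0},{"tx":0,"ty":0,"tz":0,"ax":0,"ay":0,"az":0,"gripper":0},{"tx":0,"ty":0,"tz":0,"ax":0,"ay":0,"az":0,"gripper":0},{"tx":0,"ty":0,"tz":0,"ax":0,"ay":0,"az":0,"gripper":0},{"tx":0,"ty":0,"tz":0,"ax":0,"ay":0,"az":0,"gripper":0}]' 45
python3 chk.py
```

```text
t: 21.25
ee_pos: [543.6, 187.2, 301.7]
eef_rot: [-161.6, 0.1, 80.9]
contact_force: [6.7, 0.9, -12.8]
opening: 10.5
finger_force: 45.0
21.25 [543.6 187.2 301.7] theta from z 0.6376770789369793
tcp local [-108.40075611   50.27898162]
top 1050 lid slope 0.6233 ytilt 0.0118 tab hidden
scene 1401 lid slope 0.6204 ytilt -0.0022 tab slope 0.6137 n 21 tab top - lid top -3.96 -> index-lid 0.0081
wrist 36352 lid slope 0.6176 ytilt -0.0077 tab slope 0.6189 n 1542 tab top - lid top -4.79 -> index-lid 0.0016
```

```bash
python3 -c "
from plant import ctrl
print(ctrl.job_done())"
```

```text
the job is handed in; nothing more can be done
None
```

Handed in at about 21 s: I held the scanner steady about 5 cm over the label for over 2 s and put it back upright in its stand, and the arm is now holding the lid level with the index tab (within about 0.01 rad by camera).

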